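# Swap the standards case behind the solvent bottles

## Robot

A 6-joint arm with a two-finger parallel gripper is mounted at the origin on the work surface. World frame = base frame: x ahead of the robot, y to its left, z up, the work surface at z = 0. Lengths are in m, angles in rad, forces in N, time in s.
With the tool pointing down it reaches from about 0.4 to 0.925 m from the base axis. Payload 12.5 kg.
Tool frame: the origin (TCP) lies midway between the tips of the shut fingers; the grasp point (between the pads) lies arm.pinch_z behind it (arm.pinch_z is the distance from the TCP to the grasp point, in m); x points along the fingers, y is the direction in which the jaws open and shut, and the axes are right-handed (so a half turn about x gives the same grasp; the last joint's range is limited). The gripper opens to 95 mm and grips with 3 to 60 N. Pads are 20 mm wide; open, the fingers measure 119 mm over their backs; the gripper's body (75 mm by 180 mm) begins 59 mm behind the grasp point.
Start: joints at [1.017, 0.491, 1.559, -0, 1.092, -0.106], TCP at [0.271, 0.563, 0.193] pointing down, gripper open.
Joint ranges: [-3.1, 3.1], [-0.84, 2.19], [0.05, 2.79], [-1.13, 4.28], [0.06, 2.93], [-2.69, 2.69]. Speed limits (rad/s): [2.22, 2.22, 2.79, 3.14, 3.14, 3.14].

## Interface

Orientations are given as a rotation vector (axis times angle).
In Python, from bench import arm, inverse_kinematics, imaging, outline_of, place_of gives the robot as it stands. Calls block until the motion is done:
- arm.movep(position, orientation): joint-space move of the TCP to a pose.
- arm.line_to(position, attitude=None, rate=0.15): straight line of the TCP; attitude=None keeps the orientation; rate is the mean speed in m/s.
- arm.goto_joints(angles): joint-space move.
- arm.set_gripper(opening, squeeze=None): finger opening in m; squeeze is the grip in N (None keeps the last); returns when the fingers have stopped.
- arm.wait(seconds).
- inverse_kinematics(position, orientation): joint angles nearest the present ones, or None.
- arm.get_state(): the state.
- imaging.get_image(name): name is "scene" or "top" or "wrist"; returns the picture (420x560x3 uint8, red, green, blue); there is no depth.
- imaging.camera_params(name): a dict with "intrinsics" (3x3 intrinsics, pixels), "k1" (the pictures are not rectified: a ray, as slopes to the right and down, at radius r is drawn at 1 + k1 r^2 times it, then the intrinsics apply), "extrinsics" (4x4, takes a point from world to camera coordinates); the wrist camera has in their place "hand_eye" (4x4, takes a point from camera to tool coordinates, whose origin is the TCP and whose axes are the tool frame's). Camera axes: x right, y down, z forward; pixel columns grow to the right and rows downward; lengths in m; the calibration is good to about 2 mm. A picture is of the moment at which its call begins: read the wrist's pose just before it. camera_params takes no time and is no camera call.
A pose or a line that the arm cannot do raises arm.IKError and nothing moves.
- arm.sign_off(): hands the job in, once; it reports no verdict.
Trained networks look in the newest picture that a camera, given by its name, has taken for a name from the list of things; names that differ only in an ending like _2 or _b are one class to them, and where a whole thing is asked for, a point or a joint stands for the part that bears it (a point fixed in the world has none). Each returns a list of dicts, best first, with "conf" (0 to 1); they miss things now and then, are a little off and sometimes report something else, mostly with a low value. They report only what shows in the picture. A call takes as long as a camera call. They do not tell look-alikes from the thing itself.
- outline_of(camera, query): "region" (420x560 bool, what is visible of it) and "bbox" ([left, top, width, height] in pixels, round what is visible of it).
- place_of(camera, query): "pixel" ([column, row] in pixels: a listed point, or the origin of a listed thing).
The state is a dict: "time_s": time; "q": joint angles; "dq": joint speeds; "joint_efforts": joint torques, N m; "eef_pos": TCP position; "ee_rot": TCP orientation; "contact_force": force on the tool from outside, world axes, zero at the start; "moment": the same for the moment, N m; "grip_width": finger opening in m.
Only numpy, scipy, OpenCV 4.12 (cv2) and the standard library are available. Lean on these libraries where they do the work, as an engineer would, in place of code of your own. Each camera call takes 0.05 s, during which the arm holds its last target. There are 200 camera calls.

## Task

The blue standards case stands in the back row of the white bottle tray, behind two of the four bottles: lift just those two bottles over into the steel tray, take the blue case out and set it in the middle of the clipboard's sheet, then put the orange case, which is done with, away in the place the blue one left, set square in the tray just as the blue one was. Finally return each of the two bottles to the very spot it came from. Keep the bottles upright and leave the other two bottles and the grey case where they are.

Things in the scene. Friction and masses are not known exactly. Their poses are not given: they have to be found in the camera images.
- bottle_tray: Fixed white tray, 172 (x) by 328 mm (y), rim 16, floor and walls 4 mm. Origin: centre of underside, x away from the robot, yaw varies. Front row: 4 ringed bottle spots near x=-44, y=-114, -38, 38, 114 mm. Back row: 2 unmarked case places near x=20, y=-76 and 76 mm, each behind two neighbouring bottles: 9 mm from case to bottles, 37 mm from case to back wall, nothing tall behind.
- bottle_red: Loose amber bottle, white label, red cap (four alike but for cap colour), on any spot of the tray: body 60 mm across and 76 mm high, sloping shoulder, ribbed cap 34 mm across from 98 to 125 mm up, by which it is lifted; about 0.26 kg. Origin: centre of its underside; z up.
- bottle_yellow: Loose amber bottle, white label, yellow cap (four alike but for cap colour), on any spot of the tray: body 60 mm across and 76 mm high, sloping shoulder, ribbed cap 34 mm across from 98 to 125 mm up, by which it is lifted; about 0.26 kg. Origin: centre of its underside; z up.
- bottle_green: Loose amber bottle, white label, green cap (four alike but for cap colour), on any spot of the tray: body 60 mm across and 76 mm high, sloping shoulder, ribbed cap 34 mm across from 98 to 125 mm up, by which it is lifted; about 0.26 kg. Origin: centre of its underside; z up.
- bottle_black: Loose amber bottle, white label, black cap (four alike but for cap colour), on any spot of the tray: body 60 mm across and 76 mm high, sloping shoulder, ribbed cap 34 mm across from 98 to 125 mm up, by which it is lifted; about 0.26 kg. Origin: centre of its underside; z up.
- case_blue: Loose blue plastic case for reference standards, 100 mm long (its y), 50 mm wide (its x), 42 mm high, smooth upright sides, white label on the lid; about 0.22 kg. Origin: centre of its underside; z up. Starts in one of the two back places of the bottle tray, its length along the tray's y.
- case_grey: Loose grey case of the same kind and size, in the other back place of the bottle tray; it stays there.
- case_orange: Loose orange plastic case, 100 mm long (its y), 50 mm wide (its x), 42 mm high, smooth upright sides, white label on the lid; about 0.22 kg. Origin: centre of its underside; z up. Starts on the desk to the left or right.
- steel_tray: Shallow stainless steel tray, fixed on the desk at one side, the side area: 190 mm in its x, 104 mm in its y, rim 18 mm high, floor 3 mm thick; room for two bottles one behind the other, for instance at x = -45 and 45 mm. Origin: centre of its underside.
- clipboard: Brown clipboard with a white sheet, fixed on the desk at the other side: board 232 x 162 x 5 mm, sheet 200 mm (x) by 146 mm (y); steel clip, 17 mm high, over the end towards its -x, from 100 mm off the origin. Origin: under the middle of the sheet, on the desk; sheet surface 6 mm above it.
Things that resemble listed ones, but are neither listed nor needed, are in the scene too. What is shaped like the steel_tray but green is not meant.

How it is judged:
On the way, in this order (a step that is already met when the one before it is completed fails the run):
1. the two bottles in front of the blue case stand upright in the steel tray, the other two bottles and the blue case not yet moved (distance of case_blue from where it was at the start of the episode below 0.02 m and horizontal distance between each of bottle_red, bottle_yellow, bottle_green, bottle_black and case_blue above 0.105 m and ((x of bottle_red in the frame of steel_tray between -0.075 and 0.075 m and y of bottle_red in the frame of steel_tray between -0.035 and 0.035 m and z of bottle_red in the frame of steel_tray between -0.002 and 0.01 m and angle between bottle_red's own z axis and vertical below 0.12 rad and linear speed of bottle_red below 0.03 m/s) or distance of bottle_red from where it was at the start of the episode below 0.015 m) and ((x of bottle_yellow in the frame of steel_tray between -0.075 and 0.075 m and y of bottle_yellow in the frame of steel_tray between -0.035 and 0.035 m and z of bottle_yellow in the frame of steel_tray between -0.002 and 0.01 m and angle between bottle_yellow's own z axis and vertical below 0.12 rad and linear speed of bottle_yellow below 0.03 m/s) or distance of bottle_yellow from where it was at the start of the episode below 0.015 m) and ((x of bottle_green in the frame of steel_tray between -0.075 and 0.075 m and y of bottle_green in the frame of steel_tray between -0.035 and 0.035 m and z of bottle_green in the frame of steel_tray between -0.002 and 0.01 m and angle between bottle_green's own z axis and vertical below 0.12 rad and linear speed of bottle_green below 0.03 m/s) or distance of bottle_green from where it was at the start of the episode below 0.015 m) and ((x of bottle_black in the frame of steel_tray between -0.075 and 0.075 m and y of bottle_black in the frame of steel_tray between -0.035 and 0.035 m and z of bottle_black in the frame of steel_tray between -0.002 and 0.01 m and angle between bottle_black's own z axis and vertical below 0.12 rad and linear speed of bottle_black below 0.03 m/s) or distance of bottle_black from where it was at the start of the episode below 0.015 m)), for 0.2 s.
2. the blue case lies on the clipboard, its middle within 20 mm of the sheet's middle (horizontal distance between case_blue and clipboard below 0.02 m and z of case_blue in the frame of clipboard below 0.012 m and angle between case_blue's own z axis and vertical below 0.12 rad and linear speed of case_blue below 0.03 m/s), for 0.2 s.
3. the orange case stands in the back place that the blue one left, within 10 mm fore and aft, 12 mm along the row and 0.15 rad of square (x of case_orange in the frame of bottle_tray between 0.01 and 0.03 m and (y of case_orange in the frame of bottle_tray between 0.064 and 0.088 m or y of case_orange in the frame of bottle_tray between -0.088 and -0.064 m) and z of case_orange in the frame of bottle_tray below 0.009 m and angle between the x axis of case_orange and the x axis of bottle_tray, either way round below 0.15 rad and angle between case_orange's own z axis and vertical below 0.12 rad and linear speed of case_orange below 0.03 m/s), for 0.2 s.
At the end, for the whole second after the job is handed in: Released and at rest: every bottle upright within 12 mm of its start; the blue case flat on the clipboard within 20 mm of the sheet's middle; the orange case in the blue one's old place (10 mm fore and aft, 12 mm sideways, 0.15 rad); the grey case within 15 mm of its start (all of step 2 and all of step 3 and distance of each of bottle_red, bottle_yellow, bottle_green, bottle_black from where it was at the start of the episode below 0.012 m and angle between each of bottle_red, bottle_yellow, bottle_green, bottle_black, case_grey's own z axis and vertical below 0.12 rad and linear speed of each of bottle_red, bottle_yellow, bottle_green, bottle_black below 0.03 m/s and distance of case_grey from where it was at the start of the episode below 0.015 m); the robot touches nothing.
It fails at once if a bottle is tipped by more than about 30 degrees (angle between any of bottle_red, bottle_yellow, bottle_green, bottle_black's own z axis and vertical above 0.52 rad).
It fails at once if a third bottle is taken from its spot (30 mm or more) (distance of each of bottle_yellow, bottle_green, bottle_black from where it was at the start of the episode above 0.03 m or distance of each of bottle_red, bottle_green, bottle_black from where it was at the start of the episode above 0.03 m or distance of each of bottle_red, bottle_yellow, bottle_black from where it was at the start of the episode above 0.03 m or distance of each of bottle_red, bottle_yellow, bottle_green from where it was at the start of the episode above 0.03 m).
It fails at once if the grey case is shifted by more than 20 mm (distance of case_grey from where it was at the start of the episode above 0.02 m).
It also fails if it takes over 136 s, if anything falls off the work surface, if the arm or the gripper's body presses on something with over 40 N, if the wrist force passes 120 N, or if a joint passes its speed limit or range.

## Working session

There is one attempt and no reset: what is moved stays moved. The work goes in short steps, each a Python script; the robot and the scene stay as the last script left them, time stands still between calls to the robot, and variables do not carry over. Pictures are saved under pics/ and viewed, about 12 in all and at most 16, crops included, and the job is handed in when it is done.

```bash
mkdir -p pics; ls
python3 - <<'E'
from bench import arm, imaging
import cv2, numpy as np
for n in ("scene","top"):
    im=imaging.get_image(n); cv2.imwrite(f"pics/{n}0.png",im[:,:,::-1])
    p=imaging.camera_params(n); print(n,{k:np.round(v,4).tolist() for k,v in p.items()})
p=imaging.camera_params("wrist"); print({k:np.round(v,4).tolist() for k,v in p.items()})
print(arm.pinch_z, arm.get_state())
E
```

```text
pics
scene {'intrinsics': [[536.8134, 0.0, 271.1994], [0.0, 536.8134, 207.3939], [0.0, 0.0, 1.0]], 'k1': -0.1153, 'extrinsics': [[0.4498, 0.8931, -0.0077, -0.21], [0.6493, -0.3329, -0.6838, -0.2444], [-0.6132, 0.3025, -0.7297, 1.4431], [0.0, 0.0, 0.0, 1.0]]}
top {'intrinsics': [[390.2752, 0.0, 277.4488], [0.0, 390.2752, 204.4839], [0.0, 0.0, 1.0]], 'k1': -0.1125, 'extrinsics': [[0.009, -0.9999, -0.009, 0.0091], [-0.9966, -0.0082, -0.0823, 0.437], [0.0822, 0.0097, -0.9966, 1.005], [0.0, 0.0, 0.0, 1.0]]}
{'intrinsics': [[355.1697, 0.0, 286.6167], [0.0, 355.1697, 205.715], [0.0, 0.0, 1.0]], 'k1': -0.031, 'hand_eye': [[-0.0009, -0.2785, 0.9604, -0.1929], [1.0, -0.0007, 0.0008, 0.0009], [0.0005, 0.9604, 0.2785, -0.0795], [0.0, 0.0, 0.0, 1.0]]}
0.0188 {'time_s': 0.1, 'q': array([ 1.01739845e+00,  4.91489582e-01,  1.55934229e+00, -4.19264246e-05,
        1.09169859e+00, -1.05592750e-01]), 'dq': array([ 5.88051448e-04, -7.64717819e-04, -7.76393882e-04,  7.68895547e-04,
        4.42184763e-05, -1.01225575e-03]), 'joint_efforts': array([ 2.37593798e-03, -6.13621402e+01, -2.58614856e+01,  6.93867705e-02,
        4.69580793e-02, -2.79891822e-06]), 'eef_pos': array([0.27049039, 0.56319968, 0.19254214]), 'ee_rot': array([ 0.35045921,  1.54239123, -0.35188173]), 'contact_force': array([-0.12260013, -0.26342455, -0.49823746]), 'moment': array([-0.04064032, -0.02695823, -0.02120482]), 'grip_width': 0.09477402445792832}
```

View pics/top0.png

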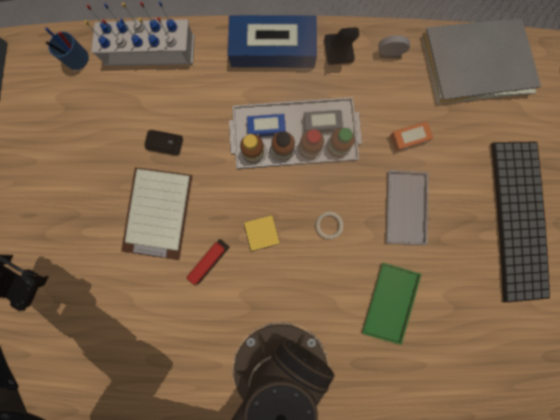

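View pics/scene0.png

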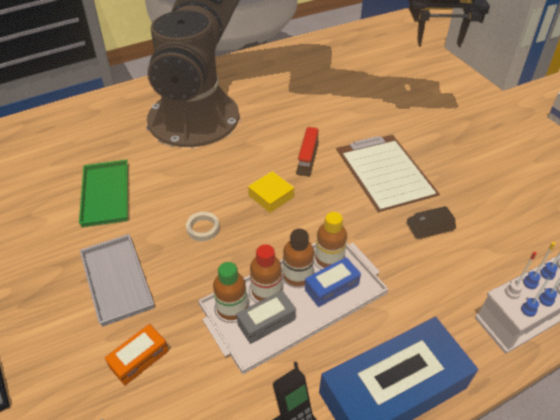

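The top view shows the blue case at (267,126) behind the yellow (251,148) and black (283,144) bottles, and grey at (323,121) behind red and green. The orange case is at (411,136), the steel tray at (407,208) with its green look-alike at (392,303), and the clipboard at (158,213). The large blue box at (272,41) is not the case. The scene view agrees.

```bash
cat > h.py <<'E'
import numpy as np, cv2
from scipy.optimize import minimize, least_squares
from scipy.spatial.transform import Rotation as Rn
from bench import arm, inverse_kinematics, imaging, outline_of, place_of
def cam(n):
    p=imaging.camera_params(n)
    if n=="wrist":
        s=arm.get_state(); T=np.eye(4); T[:3,:3]=Rn.from_rotvec(s["ee_rot"]).as_matrix(); T[:3,3]=s["eef_pos"]
        E=np.linalg.inv(T@np.array(p["hand_eye"]))
    else: E=np.array(p["extrinsics"])
    return np.array(p["intrinsics"]),float(p["k1"]),E
def proj(c,P):
    K,k,E=c; X=np.atleast_2d(P)@E[:3,:3].T+E[:3,3]; s=X[:,:2]/X[:,2:]
    s=s*(1+k*(s**2).sum(1,keepdims=True)); return s*[K[0,0],K[1,1]]+K[:2,2]
def onplane(c,px,z):
    K,k,E=c; u=cv2.undistortPoints(np.array([[px]],float),K,np.array([k,0,0,0]))[0,0]
    d=E[:3,:3].T@np.r_[u,1]; o=-E[:3,:3].T@E[:3,3]; return (o+d*(z-o[2])/d[2])[:2]
def pts(pose,L,z0,z1):   # L = half sizes
    x,y,a=pose; c,s=np.cos(a),np.sin(a)
    return np.array([[x+c*i*L[0]-s*j*L[1],y+s*i*L[0]+c*j*L[1],z] for i in(-1,1) for j in(-1,1) for z in(z0,z1)])
def mask(c,P):
    m=np.zeros((420,560),np.uint8); q=cv2.convexHull(proj(c,P).astype(np.float32))
    cv2.fillConvexPoly(m,np.round(q*16).astype(np.int32),255,cv2.LINE_AA,4); return m/255.
def fit(views,x0,L,z0,z1):  # views: [(cam,region)]; box silhouette fit
    def cost(p): 
        t=0
        for c,r in views:
            m=mask(c,pts(p,L,z0,z1)); t+=np.abs(m-r).sum()/r.sum()
        return t
    s=np.array([[0,0,0],[.015,0,0],[0,.015,0],[0,0,.2]])
    b=minimize(cost,x0,method="Nelder-Mead",options=dict(initial_simplex=np.array(x0)+s,xatol=2e-4,fatol=1e-4))
    return b.x,b.fun/len(views)
def rotv(a): # tool down, jaws opening along (cos a, sin a)
    c,s=np.cos(a),np.sin(a)
    return Rn.from_matrix(np.array([[0,c,s],[0,s,-c],[-1,0,0]])).as_rotvec()
E
python3 - <<'E'
from h import *
V={}
for n in ("top","scene"):
    imaging.get_image(n); c=cam(n)
    for q in ["bottle_red","bottle_yellow","bottle_green","bottle_black"]:
        print(n,q,[(np.round(onplane(c,d["pixel"],.004),4).tolist(),round(d["conf"],2)) for d in place_of(n,q)[:2]])
    for q in ["case_blue","case_grey","case_orange","steel_tray","clipboard","bottle_tray"]:
        o=outline_of(n,q); print(n,q,[(d["bbox"],round(d["conf"],2),int(d["region"].sum())) for d in o[:3]])
        pl=place_of(n,q); print("   place",[(np.round(onplane(c,d["pixel"],.002),4).tolist(),round(d["conf"],2)) for d in pl[:3]])
        if o: V[(n,q)]=o[0]["region"]
np.savez("reg.npz",**{f"{a}-{b}":v for (a,b),v in V.items()})
E
```

```text
top bottle_red [([0.5911, -0.0806], 0.96)]
top bottle_yellow [([0.5891, 0.0747], 0.6)]
top bottle_green [([0.5952, -0.1499], 0.93)]
top bottle_black [([0.5882, 0.0005], 0.85), ([0.5975, -0.0842], 0.47)]
top case_blue [([246.6, 115.3, 37.2, 19.8], 0.81, 692)]
   place [([0.6098, -0.3294], 0.64)]
top case_grey [([385.2, 169.7, 44.2, 76.9], 0.43, 3055)]
   place [([0.6631, -0.106], 0.73)]
top case_orange [([389.1, 123.0, 43.7, 27.7], 0.84, 816)]
   place [([0.6162, -0.3433], 0.59), ([0.5964, -0.0027], 0.34)]
top steel_tray [([364.1, 261.7, 57.6, 85.5], 0.85, 3110), ([229.0, 95.9, 133.0, 73.0], 0.68, 4094)]
   place [([0.1788, -0.2906], 0.93), ([0.437, -0.3341], 0.81)]
top clipboard [([121.5, 169.1, 67.4, 90.9], 0.66, 5023)]
   place [([0.4241, 0.3359], 0.9)]
top bottle_tray [([228.9, 97.5, 131.1, 70.2], 0.57, 3826)]
   place [([0.6346, -0.0352], 0.7)]
scene bottle_red [([0.5935, -0.0758], 0.97)]
scene bottle_yellow [([0.5792, 0.076], 0.78)]
scene bottle_green [([0.5945, -0.1522], 0.7)]
scene bottle_black [([0.5859, -0.0073], 0.66)]
scene case_blue [([304.3, 257.5, 60.8, 49.8], 0.73, 1551)]
   place [([0.6456, 0.0289], 0.84), ([0.5829, -0.0061], 0.46)]
scene case_grey [([236.5, 289.3, 63.0, 53.1], 0.91, 1860), ([106.7, 325.0, 58.4, 59.2], 0.72, 2028), ([303.7, 258.7, 58.9, 48.8], 0.26, 1608)]
   place [([0.6607, -0.1095], 0.78)]
scene case_orange [([105.6, 323.8, 62.5, 59.6], 0.64, 2123)]
   place [([0.6223, -0.3432], 0.94)]
scene steel_tray [([77.4, 236.2, 76.9, 87.4], 0.97, 4372), ([236.5, 293.8, 60.2, 47.6], 0.71, 1827), ([80.2, 161.9, 47.6, 68.3], 0.7, 2903)]
   place [([0.1797, -0.2964], 0.91), ([0.4314, -0.3382], 0.71)]
scene clipboard [([337.3, 138.6, 102.8, 75.0], 0.93, 4537)]
   place [([0.4277, 0.3245], 0.75), ([0.5906, -0.0713], 0.32)]
scene bottle_tray [([200.0, 244.2, 189.2, 130.9], 0.57, 6522)]
   place [([0.6328, -0.0403], 0.92)]
```

Run:
```python
from h import *
R=np.load("reg.npz"); 
for q,x0,L,h,z0 in [("case_blue",[.65,.035,.03],(.025,.05),.042,.004),("case_orange",[.618,-.343,.3],(.025,.05),.042,0),("clipboard",[.424,.33,-.1],(.116,.081),.005,0)]:
    vs=[(cam(n),R[f"{n}-{q}"]) for n in("top","scene")]
    for v in (vs,vs[:1],vs[1:]): print(q,*[np.round(t,4) for t in fit(v,x0,L,z0,z0+h)])
q="steel_tray"; print(q,fit([(cam("scene"),R["scene-steel_tray"])],[.435,-.335,0.],(.095,.052),0,.018))
print(Rn.from_rotvec(arm.get_state()["ee_rot"]).as_matrix().round(2))
arm.movep([.50,-.03,.33],rotv(np.pi/2)); s=arm.get_state(); print(s["time_s"],s["eef_pos"],s["q"])
im=imaging.get_image("wrist"); cv2.imwrite("pics/w1.png",im[:,:,::-1]); c=cam("wrist")
for q in ["bottle_red","bottle_yellow","bottle_green","bottle_black","case_blue","case_grey","bottle_tray"]:
    print(q,[(np.round(d["pixel"]).tolist(),np.round(onplane(c,d["pixel"],.004),4).tolist(),round(d["conf"],2)) for d in place_of("wrist",q)[:2]],[(d["bbox"],round(d["conf"],2)) for d in outline_of("wrist",q)[:2]])
```

```text
case_blue [0.6457 0.0451 0.137 ] 0.292
case_blue [0.6453 0.0445 0.0554] 0.3683
case_blue [0.6456 0.0436 0.1973] 0.1995
case_orange [ 0.6237 -0.3448  0.3581] 0.1153
case_orange [ 0.6235 -0.3421  0.3723] 0.1329
case_orange [ 0.6232 -0.3467  0.3335] 0.0765
clipboard [ 0.4115  0.3385 -0.1165] 0.0527
clipboard [ 0.4139  0.3397 -0.1197] 0.051
clipboard [ 0.4105  0.3374 -0.1211] 0.0462
steel_tray (array([ 0.43163007, -0.33397727, -0.04506099]), np.float64(0.03055630303356475))
[[ 0.    0.43  0.9 ]
 [ 0.    0.9  -0.43]
 [-1.    0.   -0.  ]]
4.1167 [ 0.50002783 -0.0295035   0.32984234] [-1.90936294e-01  1.90959149e-01  1.64557686e+00  9.56293353e-05
  1.30536108e+00 -1.76230072e+00]
bottle_red [] [([231.2, 201.3, 48.8, 63.0], 0.68)]
bottle_yellow [([357.0, 212.0], [0.5822, 0.0797], 0.55)] [([337.9, 194.9, 53.8, 59.1], 0.74)]
bottle_green [([210.0, 223.0], [0.5998, -0.1467], 0.69)] [([175.3, 205.6, 54.8, 55.9], 0.82), ([231.2, 198.6, 50.2, 64.8], 0.45)]
bottle_black [([306.0, 214.0], [0.5855, 0.0016], 0.7), ([257.0, 219.0], [0.5932, -0.0741], 0.23)] [([283.0, 196.1, 47.3, 62.1], 0.56)]
case_blue [([334.0, 250.0], [0.6447, 0.0476], 0.62)] [([302.7, 237.8, 65.2, 44.4], 0.66)]
case_grey [([239.0, 259.0], [0.6607, -0.1036], 0.97)] [([203.2, 245.7, 68.4, 41.3], 0.86), ([173.7, 203.0, 56.6, 62.3], 0.41)]
bottle_tray [([285.0, 244.0], [0.6343, -0.0306], 0.96)] [([168.6, 181.7, 232.6, 119.4], 0.85)]
```

View pics/w1.png

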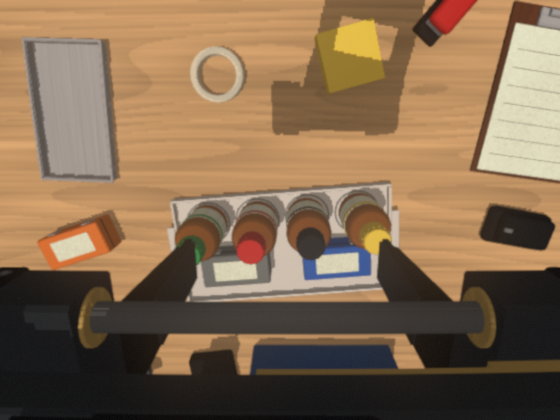

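```bash
cat > loc.py <<'E'
from h import *
B=["yellow","black","red","green"]
def bmask(c,x,y,z0=.004):
    t=np.linspace(0,2*np.pi,25); m=0
    ring=lambda z,r:np.c_[x+r*np.cos(t),y+r*np.sin(t),0*t+z0+z]
    for g in ([(0,.03),(.076,.03),(.098,.017)],[(.098,.017),(.125,.017)]):
        m=np.maximum(m,mask(c,np.vstack([ring(*k) for k in g])))
    return m
def fitb(views,x0):
    cost=lambda p:sum(np.abs(bmask(c,*p)-r).sum()/r.sum() for c,r in views)
    s=np.array([[0,0],[.01,0],[0,.01]])
    b=minimize(cost,x0,method="Nelder-Mead",options=dict(initial_simplex=np.array(x0)+s,xatol=2e-4,fatol=1e-4)); return b.x,b.fun/len(views)
E
python3 - <<'E'
from loc import *
arm.movep([.60,-.03,.33],rotv(np.pi/2))
X0=dict(yellow=(.583,.077),black=(.586,-.001),red=(.5925,-.077),green=(.596,-.15))
im=imaging.get_image("wrist"); cv2.imwrite("pics/w2.png",im[:,:,::-1])
V={b:[] for b in B}; C={"case_blue":[],"case_grey":[]}; cams={}
for n in ("wrist","top","scene"):
    if n!="wrist": imaging.get_image(n)
    cams[n]=cam(n)
    for b in B:
        for d in outline_of(n,"bottle_"+b)[:2]:
            m=bmask(cams[n],*X0[b])
            iou=np.minimum(m,d["region"]).sum()/np.maximum(m,d["region"]).sum()
            if iou>.5: V[b].append((n,d["region"])); break
    for q in C:
        for d in outline_of(n,q)[:2]:
            m=mask(cams[n],pts((.646,.042,.05) if q=="case_blue" else (.66,-.106,.05),(.025,.05),.004,.046))
            if np.minimum(m,d["region"]).sum()/d["region"].sum()>.6: C[q].append((n,d["region"])); break
P={}
for b in B:
    vs=[(cams[n],r) for n,r in V[b]]; P[b],f=fitb(vs,X0[b])
    print(b,P[b].round(4),round(f,3),[(V[b][i][0],fitb([v],X0[b])[0].round(4).tolist()) for i,v in enumerate(vs)])
for q,x0 in (("case_blue",[.646,.042,.05]),("case_grey",[.66,-.106,.05])):
    occ={n:np.maximum.reduce([bmask(cams[n],*P[b]) for b in B]) for n,_ in C[q]}
    def cost(p,vs=C[q]): return sum((np.abs(mask(cams[n],pts(p,(.025,.05),.004,.046))*(1-occ[n])-r*(1-occ[n]))).sum()/r.sum() for n,r in vs)
    s=np.array([[0,0,0],[.01,0,0],[0,.01,0],[0,0,.15]])
    for vs in [C[q]]+[[v] for v in C[q]]:
        o=minimize(cost,x0,args=(vs,),method="Nelder-Mead",options=dict(initial_simplex=np.array(x0)+s,xatol=2e-4,fatol=1e-4))
        print(q,[n for n,_ in vs],o.x.round(4),round(o.fun/len(vs),3))
        if len(vs)==len(C[q]): P[q]=o.x
N=dict(yellow=(-.044,.114),black=(-.044,.038),red=(-.044,-.038),green=(-.044,-.114),case_blue=(.02,.076),case_grey=(.02,-.076))
def res(t):
    c,s=np.cos(t[2]),np.sin(t[2])
    return np.concatenate([np.array([t[0]+c*a-s*b,t[1]+s*a+c*b])-P[k][:2] for k,(a,b) in N.items()])
o=least_squares(res,[.634,-.035,.05],loss="soft_l1",f_scale=.003); print("tray",o.x.round(4)); print((o.fun*1000).round(1).reshape(-1,2).tolist())
E
```

```text
yellow [0.5783 0.079 ] 0.105 [('wrist', [0.5788, 0.08]), ('scene', [0.5784, 0.0781])]
black [5.86e-01 1.00e-04] 0.085 [('wrist', [0.5863, 0.0009]), ('scene', [0.5864, -0.0012])]
red [ 0.5919 -0.0733] 0.118 [('wrist', [0.5918, -0.0725]), ('scene', [0.5922, -0.0741])]
green [ 0.5976 -0.1501] 0.117 [('wrist', [0.5975, -0.1484]), ('scene', [0.5965, -0.1504])]
case_blue ['wrist', 'scene'] [0.6438 0.0443 0.099 ] 0.098
case_blue ['wrist'] [0.6445 0.0446 0.0883] 0.056
case_blue ['scene'] [0.6416 0.0414 0.0914] 0.104
case_grey ['wrist', 'scene'] [ 0.6563 -0.1053  0.0934] 0.07
case_grey ['wrist'] [ 0.6569 -0.1047  0.0999] 0.048
case_grey ['scene'] [ 0.6549 -0.1072  0.06  ] 0.07
tray [ 0.6316 -0.0323  0.0844]
[[-0.2, -1.4], [-1.4, 1.7], [-1.0, -0.6], [-0.2, 0.5], [1.3, 0.9], [1.7, -1.0]]
```

View pics/w2.png

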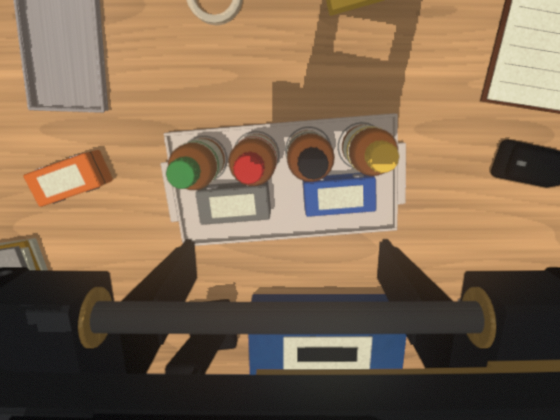

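Wrist view: yellow (378,155), black (313,160), blue case (340,196), grey (233,204). The six objects fit the nominal tray layout within 2 mm. Next I move the yellow and black bottles.

```bash
cat >> h.py <<'E'
TRAY=(.6316,-.0323,.0844); STEEL=(.4316,-.334,-.045); CLIP=(.4255,.337,-.118)
def at(f,x,y): c,s=np.cos(f[2]),np.sin(f[2]); return np.array([f[0]+c*x-s*y,f[1]+s*x+c*y])
def log(t):
    s=arm.get_state(); print(t,"t=%.1f"%s["time_s"],s["eef_pos"].round(4),"w=%.4f"%s["grip_width"],"F",s["contact_force"].round(1))
def pick(xy,a,z,zup,opening,squeeze,zapp=None):
    arm.set_gripper(opening); zapp=zapp or zup
    arm.line_to([*xy,zapp],rotv(a),rate=.35); arm.line_to([*xy,z],rate=.18)
    arm.set_gripper(0.0,squeeze); log("gripped"); arm.line_to([*xy,zup],rate=.18); log("lifted")
def place(xy,a,z,zup,opening):
    zc=arm.get_state()["eef_pos"][2]
    arm.line_to([*xy,zc],rotv(a),rate=.3); arm.line_to([*xy,z+.02],rate=.18); arm.line_to([*xy,z],rate=.05); log("down")
    arm.set_gripper(opening); arm.line_to([*xy,zup],rate=.2); log("clear")
E
python3 - <<'E'
from h import *
a=TRAY[2]
for p in [(*at(STEEL,-.045,0),.26),(*at(STEEL,-.045,0),.10),(*at(STEEL,.045,0),.26),(*at(TRAY,.02,.076),.009),(*at(TRAY,.02,.076),.2),(*CLIP[:2],.01),(.6235,-.344,.005)]:
    print(np.round(p,3),inverse_kinematics(p,rotv(a)))
Y=(.5785,.0785); K=(.5855,.001)
pick(Y,a,.102,.26,.06,25)
place(at(STEEL,.045,0),a,.1025,.16,.06)
E
```

```text
[ 0.387 -0.332  0.26 ] [-8.39146009e-01  2.58081603e-01  1.74296690e+00 -4.44089210e-16
  1.14054415e+00 -9.23546009e-01]
[ 0.387 -0.332  0.1  ] [-8.39146009e-01  4.54016370e-01  1.93952644e+00 -4.44089210e-16
  7.48049843e-01 -9.23546009e-01]
[ 0.477 -0.336  0.26 ] [-7.27405485e-01  3.70547046e-01  1.57406224e+00 -4.44089210e-16
  1.19698336e+00 -8.11805485e-01]
[0.645 0.045 0.009] [-3.22599651e-02  7.35489905e-01  1.65307085e+00 -4.44089210e-16
  7.53031898e-01 -1.16659965e-01]
[0.645 0.045 0.2  ] [-3.22599651e-02  5.16073259e-01  1.49346572e+00 -4.44089210e-16
  1.13205367e+00 -1.16659965e-01]
[0.426 0.337 0.01 ] [ 5.48139219e-01  6.33360268e-01  1.92200218e+00 -4.44089210e-16
  5.86230205e-01  4.63739219e-01]
[ 0.624 -0.344  0.005] [-5.96841580e-01  8.13298711e-01  1.47045867e+00 -4.44089210e-16
  8.57835273e-01 -6.81241580e-01]
gripped t=10.4 [0.5788 0.0785 0.1023] w=0.0333 F [0.9 0.6 2.9]
lifted t=11.4 [0.5779 0.0785 0.2588] w=0.0331 F [-0.2  0.4 -3.1]
down t=14.5 [ 0.4765 -0.336   0.1023] w=0.0334 F [ 0.4  0.3 -3.4]
clear t=15.6 [ 0.4765 -0.336   0.1603] w=0.0601 F [-0.3 -0.3  1. ]
```

Run:
```python
from h import *
a=TRAY[2]; K=(.5855,.001)
pick(K,a,.102,.26,.06,25,zapp=.18)
place(at(STEEL,-.045,0),a,.1015,.2,.06)
arm.movep([.60,-.12,.33],rotv(np.pi/2)); log("view")
im=imaging.get_image("wrist"); cv2.imwrite("pics/w3.png",im[:,:,::-1]); c=cam("wrist")
for q,x0,z0 in (("case_blue",[.645,.045,.09],.004),("case_orange",[.6235,-.344,.36],0)):
    for d in outline_of("wrist",q)[:1]: print(q,d["bbox"],fit([(c,d["region"])],x0,(.025,.05),z0,z0+.042))
```

```text
gripped t=18.1 [0.5859 0.001  0.1025] w=0.0332 F [ 0.9 -0.1  4.5]
lifted t=19.1 [0.5849 0.001  0.2588] w=0.0334 F [-0.1 -0.3 -3.1]
down t=22.1 [ 0.3865 -0.3318  0.1012] w=0.0329 F [-0.2 -0.1 -2.9]
clear t=23.4 [ 0.3863 -0.3316  0.1992] w=0.0599 F [0.1 0.9 0.3]
view t=24.6 [ 0.5995 -0.1206  0.3289] w=0.0600 F [-0.6 -0.4 -0.4]
case_blue [366.0, 171.6, 74.5, 47.7] (array([0.64691128, 0.04475865, 0.06738152]), np.float64(0.10326578572507007))
case_orange [83.1, 146.9, 90.1, 61.2] (array([ 0.62276555, -0.34306538,  0.3241969 ]), np.float64(0.054879285047352275))
```

View pics/w3.png

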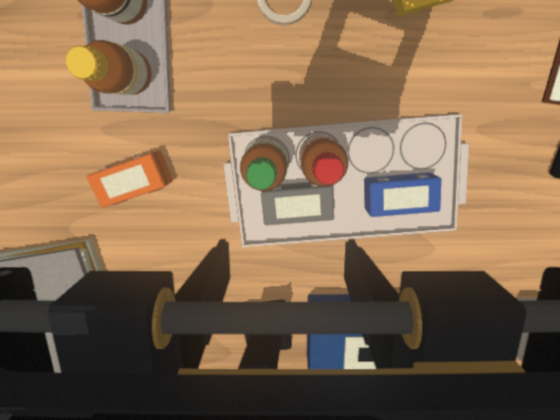

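Yellow (110,65) and black (above it) stand in the steel tray. The rings at (371,150) and (422,146) are free and the blue case (403,195) is unmoved. Now the blue case.

Run:
```python
from h import *
pick((.645,.0447),TRAY[2],.010,.16,.074,25,zapp=.2)
place(CLIP[:2],CLIP[2],.0128,.16,.085)
arm.movep([.40,.337,.33],rotv(np.pi/2)); log("view")
im=imaging.get_image("wrist"); cv2.imwrite("pics/w4.png",im[:,:,::-1]); c=cam("wrist")
for d in outline_of("wrist","case_blue")[:1]: print(d["bbox"],fit([(c,d["region"])],[.4255,.337,-.12],(.025,.05),.006,.048))
print([(onplane(c,d["pixel"],.0),d["conf"]) for d in place_of("wrist","clipboard")])
```

```text
gripped t=28.7 [0.6453 0.0447 0.0104] w=0.0499 F [ 0.1 -0.1  3.9]
lifted t=29.6 [0.6444 0.0447 0.1588] w=0.0499 F [-0.2  0.7 -3.1]
down t=32.4 [0.4254 0.337  0.0126] w=0.0500 F [ 0.4  1.  -1.8]
clear t=34.1 [0.425  0.3367 0.1591] w=0.0847 F [ 0.2 -0.4  0.6]
view t=35.6 [0.4    0.3369 0.3292] w=0.0853 F [-0.1  0.2 -0. ]
[249.7, 156.9, 74.7, 49.6] (array([ 0.42452139,  0.33786591, -0.13713467]), np.float64(0.09180041894165722))
[]
```

View pics/w4.png

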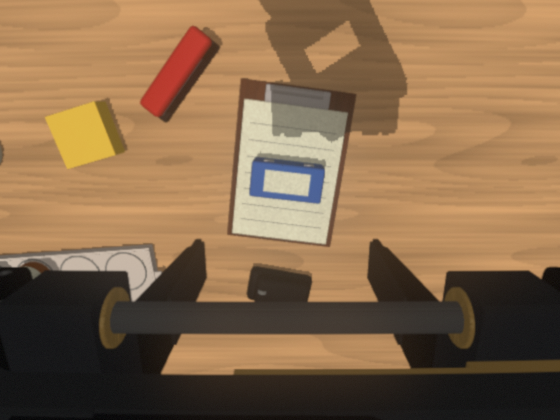

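The case lies at (287,181) on the sheet, whose corners are about (245,98), (350,110), (328,243) and (232,233). I check the sheet centre from those corners, then fetch the orange case.

Run:
```python
from h import *
c=cam("wrist"); q=np.array([onplane(c,p,.006) for p in [(245,98),(350,110),(328,243),(232,233)]])
print(q.round(3).tolist(),q.mean(0).round(4),[np.linalg.norm(q[i]-q[i-1]).round(3) for i in range(4)])
pick((.623,-.3435),.335,.006,.16,.085,25,zapp=.2)
arm.line_to([.623,-.3435,.2],rate=.3)
place(at(TRAY,.02,.076),TRAY[2],.0112,.16,.072)
arm.movep([.60,.03,.33],rotv(np.pi/2)); log("view")
im=imaging.get_image("wrist"); cv2.imwrite("pics/w5.png",im[:,:,::-1]); c=cam("wrist")
for d in outline_of("wrist","case_orange")[:1]: print(d["bbox"],fit([(c,d["region"])],[.645,.045,.085],(.025,.05),.004,.046))
for d in outline_of("wrist","case_grey")[:1]: print(d["bbox"],d["conf"])
```

```text
[[0.314, 0.28], [0.33, 0.428], [0.531, 0.403], [0.515, 0.254]] [0.4227 0.3411] [np.float64(0.202), np.float64(0.148), np.float64(0.203), np.float64(0.15)]
gripped t=40.0 [ 0.623  -0.3435  0.0061] w=0.0496 F [-1.3 -1.4  1.8]
lifted t=41.0 [ 0.6225 -0.3432  0.1587] w=0.0495 F [ 0.4 -0.1 -3.5]
down t=44.4 [0.645  0.0452 0.0109] w=0.0498 F [ 0.5 -0.7 -1.6]
clear t=45.9 [0.6445 0.0451 0.1589] w=0.0719 F [-0.5  0.9 -0.1]
view t=47.3 [0.6   0.03  0.329] w=0.0722 F [0.1 0.9 0.7]
[258.2, 172.8, 75.4, 41.3] (array([0.64500373, 0.04581544, 0.06023382]), np.float64(0.06408064603251769))
[153.8, 179.7, 79.1, 44.9] 0.8
```

View pics/w5.png

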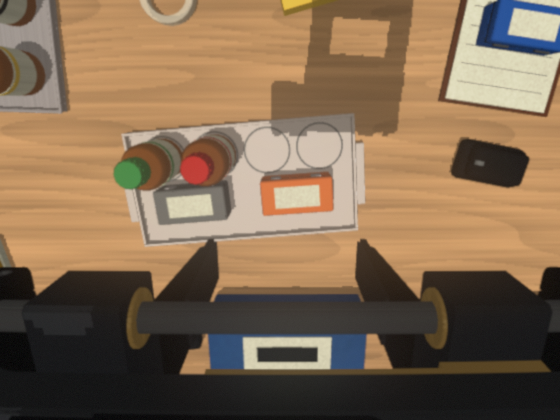

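The sheet centre is (.4227,.341), so the blue case is about 4 mm off. The orange case sits square at (297,195), with the rings at (267,150) and (319,146) free. Now the bottles go back.

Run:
```python
from loc import *
a=TRAY[2]
pick(at(STEEL,-.045,0),a,.101,.26,.06,25,zapp=.2)
place((.5857,.001),a,.1028,.2,.06)
pick(at(STEEL,.045,0),a,.101,.26,.06,25,zapp=.2)
place((.5787,.0785),a,.1028,.2,.06)
arm.movep([.60,-.03,.33],rotv(np.pi/2)); log("view")
im=imaging.get_image("wrist"); cv2.imwrite("pics/w6.png",im[:,:,::-1]); cs=[cam("wrist"),cam("scene")]
X0=dict(yellow=(.5783,.079),black=(.586,.0001),red=(.5919,-.0733),green=(.5976,-.1501))
im2=imaging.get_image("scene"); cv2.imwrite("pics/s6.png",im2[:,:,::-1])
for b in B:
    vs=[]
    for n,c in zip(("wrist","scene"),cs):
        for d in outline_of(n,"bottle_"+b)[:2]:
            m=bmask(c,*X0[b])
            if np.minimum(m,d["region"]).sum()/np.maximum(m,d["region"]).sum()>.5: vs.append((c,d["region"])); break
    if vs: p,f=fitb(vs,X0[b]); print(b,len(vs),p.round(4),"moved mm",((p-X0[b])*1000).round(1),round(f,3))
```

```text
gripped t=50.8 [ 0.3869 -0.3322  0.1014] w=0.0334 F [ 1.3 -0.7  3.9]
lifted t=51.9 [ 0.3863 -0.3316  0.2589] w=0.0331 F [ 0.4  0.  -3. ]
down t=54.8 [0.5855 0.001  0.1026] w=0.0332 F [-0.4  0.1 -3.1]
clear t=56.1 [0.5852 0.001  0.1991] w=0.0603 F [-0.3  0.   0.5]
gripped t=58.7 [ 0.4768 -0.3362  0.1014] w=0.0334 F [0.6 0.6 4. ]
lifted t=59.8 [ 0.4761 -0.3357  0.2587] w=0.0333 F [ 0.2 -0.4 -3.1]
down t=62.8 [0.5785 0.0785 0.1025] w=0.0337 F [ 0.2 -1.2 -2.9]
clear t=64.1 [0.5782 0.0785 0.1991] w=0.0601 F [ 0.1  0.4 -0.5]
view t=65.6 [ 0.5999 -0.0298  0.3291] w=0.0604 F [-0.4 -0.5 -0.4]
yellow 2 [0.5777 0.0792] moved mm [-0.6  0.2] 0.119
black 2 [5.854e-01 4.000e-04] moved mm [-0.6  0.3] 0.088
red 2 [ 0.592 -0.073] moved mm [0.1 0.3] 0.112
green 1 [ 0.5973 -0.1483] moved mm [-0.3  1.8] 0.051
```

View pics/w6.png

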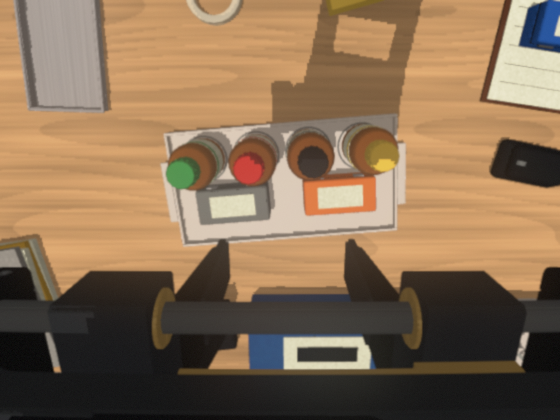

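View pics/s6.png

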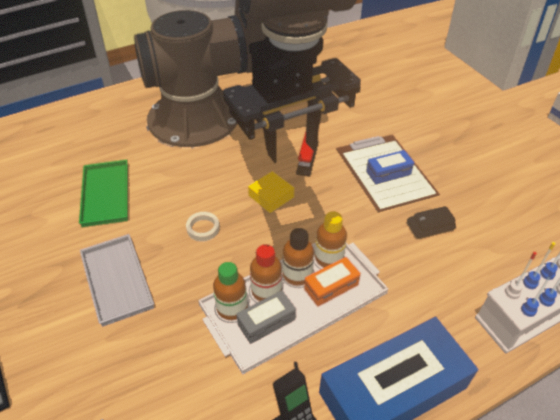

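All four bottles stand on their spots, in the same pixels as at the start. The orange case is at (340,195) in the blue one's place, the grey case is unmoved, and the blue case is on the sheet, at (390,165) in the scene view. Handing in.

```bash
python3 -c "
from bench import arm
arm.wait(.3); print(arm.sign_off(), arm.get_state()['time_s'])"
```

```text
the job is handed in; nothing more can be done
the job is handed in; nothing more can be done
```

The job is done and handed in at about 66 s of the 136 s allowed; the robot gave no verdict. I moved the yellow and black bottles to the steel tray and set the blue case on the clipboard sheet. The orange case then went into the blue one's place, and both bottles went back to their spots.

Last checks from the camera fits:
- **Bottles:** all four stand upright. Yellow, black and red are within 1 mm of their start. Green, which I never touched, measured 1.8 mm off from a single view, which is within measuring error.
- **Blue case:** about 4 mm from the sheet's middle, measured just after placing. The last overview picture shows it still there.
- **Orange case:** within about 1 mm of the blue one's old place. Its fitted yaw was 0.06 rad against 0.084 rad for the tray, inside the 0.15 rad allowed.
- **Grey case:** looks unmoved in the pictures; I did not measure it again.

No check failed. Early on, the networks confused the steel tray with the green look-alike, and once took the steel tray for the grey case. I settled both from the pictures.

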